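Clamp the fresh probe, show the old one to the camera

ROBOT

A 6-joint arm with a two-finger parallel gripper is mounted at the origin on the work surface. World frame = base frame: x ahead of the robot, y to its left, z up, the work surface at z = 0. Lengths are in m, angles in rad, forces in N, time in s.
With the tool pointing down it reaches from about 0.275 to 1 m from the base axis. Payload 8.4 kg.
Tool frame: the origin (TCP) lies midway between the tips of the shut fingers; the grasp point (between the pads) lies 19 mm behind it; x points along the fingers, z is the direction in which the jaws open and shut, and the axes are right-handed (so a half turn about x gives the same grasp; the last joint's range is limited). The gripper opens to 85 mm and grips with 20 to 120 N. Pads are 22 mm wide; open, the fingers measure 114 mm over their backs; the gripper's body (76 mm by 85 mm) begins 54 mm behind the grasp point. The pads swing forward as they close: fully open they stand 13 mm farther back than shut.
Start: joints at [1.337, 0.353, 1.633, -0, 1.155, -0.002], TCP at [0.144, 0.608, 0.231] pointing down, gripper open.
Joint ranges: [-2.63, 2.63], [-0.92, 2.1], [0.06, 2.66], [-1.3, 4.44], [0, 2.69], [-3.02, 3.02]. Speed limits (rad/s): [2.22, 2.22, 2.79, 3.14, 3.14, 3.14].

INTERFACE

Orientations are given as a 3x3 rotation matrix whose columns are the frame's x, y, z axes.
In Python, from bench import arm gives the robot as it stands. The module is installed in compiled form; this text tells all that it offers.
- The arm moves only by the tool jog_arm, never from a script. Its argument "rows" is a list of rows, each an object of numbers: "tx", "ty", "tz": the shift along the tool's x, y, z in mm; "wx", "wy", "wz": the turn, a rotation vector about the tool's x, y, z in rad; "hand": the finger opening in mm, from 0 to 85.4. In form: [{"tx": .., "ty": .., "tz": .., "wx": .., "wy": .., "wz": .., "hand": ..}, ...]. A call has 1 to 5 rows; each row is the pose to reach, as a shift and turn from the pose commanded when the call began, along the tool's axes at that moment; what a row does not reach only later rows make up. A row lasts 1/10 s, in which the tool goes at most 50 mm and 8.59 degrees, less where a joint would pass 70% of its speed; a pose out of reach is approached as far as the arm can. A call with a gripper value outside its range is refused whole. The fingers move at their own pace and stop on an object; "grip_force" is the grip in N (left out, the last holds). Time passes only in rows, so rows that repeat a pose let the fingers close. It gives the time, the measured TCP pose, the force and the opening at its end, in the units of the state.
- arm.observe(): the state, without advancing time (a new reading comes with each control period).
- arm.camera(name): name is "scene" or "side" or "wrist"; returns a dict with "color" (400x640x3 uint8, red, green, blue), "fx", "fy", "cx", "cy" (pixels), "pose" (4x4, takes a point from camera to world coordinates); the wrist camera has in their place "mount" (4x4, takes a point from camera to tool coordinates, whose origin is the TCP and whose axes are the tool frame's). Camera axes: x right, y up, looking along -z (the intrinsics and any distortion apply to the point x, -y, -z); pixel columns grow to the right and rows downward; lengths in m; the calibration is good to about 2 mm. A picture is of the moment at which its call begins: read the wrist's pose just before it. There is no depth.
- arm.close_job(): hands the job in, once; it reports no verdict.
The state is a dict: "t": time; "joints": joint angles; "joint_velocities": joint speeds; "joint_torque": joint torques, N m; "tcp_pos": TCP position; "tool_rot": TCP orientation; "force": force on the tool from outside, world axes, zero at the start; "ft_torque": the same for the moment, N m; "opening": finger opening in m.
Only numpy, scipy, OpenCV 4.12 (cv2) and the standard library are available. Lean on these libraries where they do the work, as an engineer would, in place of code of your own. Each camera call takes 0.05 s, during which the arm holds its last target.

TASK

The fresh blue probe is already in the reactor: first swing its orange-handled clamp fully down. Then take the used probe, the one with the orange head, out of the tray and hold it up to the inspection camera, with its amber tip midway between the two yellow balls of the focus fork and its shaft in line with the lens, tip towards the lens. Finish while still holding it there, steady and in the gripper only, and leave the camera and everything else on the bench as they are.

Things in the scene. Friction and masses are not known exactly. Their poses are not given: they have to be found in the camera images.
- reactor: Small glass bench reactor, fixed upright on the bench: steel foot 156 mm across, glass 124 mm across, steel head plate 140 mm across with its top 176 mm above the bench; a fresh probe with a blue head stands in the centre of the plate up to 226 mm. Origin: centre of the underside; z up; the clamp reaches out along its -x.
- clamp (a joint): Angle in rad of the probe clamp on the reactor's head plate: 0 = fully down (level, against its stop), grows as the handle swings up; starts between 0.6 and 1.0. It swings up to 1.3 and stays where it is left (friction, about 3 to 4 N at the handle).
- clamp_handle (a point): Middle of the clamp's handle: an orange bar 70 mm long and 16 mm thick, lying level along the reactor's y, 120 mm from the hinge. Its centre is 198 mm above the bench when the clamp is down, and then 68 mm from the reactor's axis on the -x side. Axes turn with the clamp: -x from the hinge to the handle. Push it down from above along its arc.
- clamp_hinge (a point): Middle of the clamp's hinge, 52 mm from the reactor's axis on its +x side, 198 mm above the bench. The hinge line is the reactor's y. Two aluminium bars, 32 mm apart between centres, run from here past the fresh probe to the handle.
- tray: White tray 240 x 180 mm, 6 mm thick, fixed on the bench, with two places for probes lying along its x, at y = +50 and -50 mm. Each place has two grey saddles, 8 mm thick, at x = +35 and -35 mm: they carry the shaft with its axis 40 mm above the bench, between posts that end 48 mm above the bench. Origin: centre of the underside.
- old_probe: Used probe, orange head: steel shaft 12 mm across, 138 mm long, rounded amber tip at its +x end; at the -x end a head 22 mm across, 40 mm long, then a dark plug. 0.06 to 0.13 kg. Lies in either place of the tray, x (to the tip) along the tray's x. Origin: on the axis midway between the saddles, at the centre of mass: grip here, across the shaft. Tip end at x = +95 mm, back end at -110 mm.
- probe_tip (a point): The end of the used probe's amber tip, on its axis; x points out of the tip along the shaft.
- spare_probe: The same probe with a blue head, in the tray's other place: leave it alone. Origin and axes as for the used one.
- camera: Inspection camera on a fixed post: round foot 110 mm across, post 18 mm across, pivot of the head 345 mm above the bench. Origin: on the bench, 90 mm before the centre of the foot, so foot, post and pivot stand at x = +90 mm, y = 0; the camera looks along its -x and downwards.
- lens (a point): Centre of the front of the camera's lens (black tube 38 mm across), 61 mm before the pivot. Axes: -x is the viewing direction, which slopes down by 0.2 to 0.6 rad; y is level.
- focus (a point): The focus point: where the tip must be shown, on the viewing axis 79 mm before the lens, midway between two yellow balls 12 mm across and 100 mm apart along y, on thin steel rods of the camera's focus fork. Axes as for lens: +x points to the lens, so the probe's x must lie along this +x.
- amber_bottle: Amber jar with a black cap, 56 mm across, 120 mm high, standing. Origin: centre of the underside.
- clear_bottle: Clear bottle with a green cap, 60 mm across, 140 mm high, standing. Origin: centre of the underside.
- beaker: Clear open beaker, 72 mm across the rim, 90 mm high, standing. Origin: centre of the underside.
- screwdriver: Grey screwdriver, 180 mm long, lying on the bench to the right. Origin: on its underside, near the middle.
- seal_ring: Black rubber sealing ring, 90 mm across, 8 mm thick, lying flat. Origin: centre of the underside.
Mind the look-alikes: they are no part of the job. There is more than one size of the reactor; the job needs the smaller.

How it is judged:
By the outcome, as a careful person would: the job done as asked, in the order asked, and still so for the second after the job is handed in, while the arm keeps its last pose, push and grip.
It also fails if it takes over 45 s, if anything falls off the work surface, if the arm or the gripper's body presses on something with over 40 N, if the wrist force passes 120 N, or if a joint passes its speed limit or range.

## Working session

There is one attempt and no reset: what is moved stays moved. The work goes in short steps, Python scripts to look and compute and a tool call to move; the robot and the scene stay as the last step left them, time stands still between calls to the robot, and variables do not carry over. Pictures are saved under pics/ and viewed, and the job is handed in when it is done.

Besides the shell and the picture viewer there is one more tool, called after "Call:" as name(argument=value, ...) on one line, values as JSON. jog_arm: Moves the arm, as the interface text tells. Its arguments: {"type":"object","properties":{"rows":{"type":"array"},"grip_force":{"type":"number"}},"required":["rows"]}

```bash
mkdir -p pics
python3 - <<'E'
from bench import arm
import cv2,pickle
s=arm.observe();print(s)
d={}
for n in["scene","side","wrist"]:
    c=arm.camera(n);d[n]=c;cv2.imwrite(f"pics/{n}0.png",c["color"][:,:,::-1]);print(n,{k:v for k,v in c.items() if k!="color"})
d["state"]=s
pickle.dump(d,open("d0.pkl","wb"))
E
```

```text
{'t': 0.0, 'joints': array([ 1.33659147e+00,  3.53635673e-01,  1.63413644e+00, -3.00664367e-05,
        1.15514121e+00, -2.37428788e-03]), 'joint_velocities': array([ 0.00075998,  0.0004451 ,  0.00084417, -0.00036617,  0.00068479,
        0.00136017]), 'joint_torque': array([ 2.70421348e-03, -6.05224514e+01, -3.42092407e+01,  4.75229572e-04,
        8.97443038e-03,  6.73384676e-06]), 'tcp_pos': array([0.14348725, 0.60783699, 0.23056846]), 'tool_rot': array([[-2.79730456e-04, -9.73250232e-01,  2.29747485e-01],
       [-1.29099156e-03,  2.29747654e-01,  9.73249377e-01],
       [-9.99999128e-01, -2.43545714e-05, -1.32072525e-03]]), 'force': array([-0.96290614,  0.84868461,  0.08111397]), 'ft_torque': array([-0.00456724,  0.0211275 , -0.01134275]), 'opening': 0.08524158824637615}
scene {'fx': 455.2794222173246, 'fy': 455.2794222173246, 'cx': 310.881193705968, 'cy': 203.94961765427476, 'pose': array([[-0.82241235, -0.4957245 ,  0.27909702,  0.93691646],
       [ 0.56875719, -0.70579568,  0.42233602,  0.4778721 ],
       [-0.01237684,  0.50607279,  0.86240196,  1.35236049],
       [ 0.    
[... 168 characters left out ...]
y([[ 0.88152658,  0.36816621, -0.29557492,  0.20542052],
       [-0.47212269,  0.68298138, -0.55734782, -0.75579317],
       [-0.00332447,  0.63086454,  0.77588586,  1.12232295],
       [ 0.        ,  0.        ,  0.        ,  1.        ]])}
wrist {'fx': 277.5264425024014, 'fy': 277.5264425024014, 'cx': 321.2269747301423, 'cy': 198.03735755731998, 'mount': array([[-1.91002351e-04,  3.01634562e-01, -9.53423597e-01,
        -1.43205222e-01],
       [-8.20741228e-04,  9.53423246e-01,  3.01634616e-01,
         7.70893352e-02],
       [ 9.99999645e-01,  8.40126974e-04,  6.54578394e-05,
         4.72582869e-04],
       [ 0.00000000e+00,  0.00000000e+00,  0.00000000e+00,
         1.00000000e+00]])}
```

View pics/scene0.png

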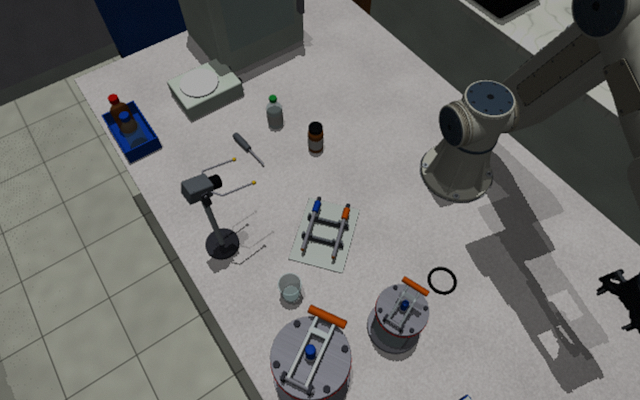

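View pics/side0.png

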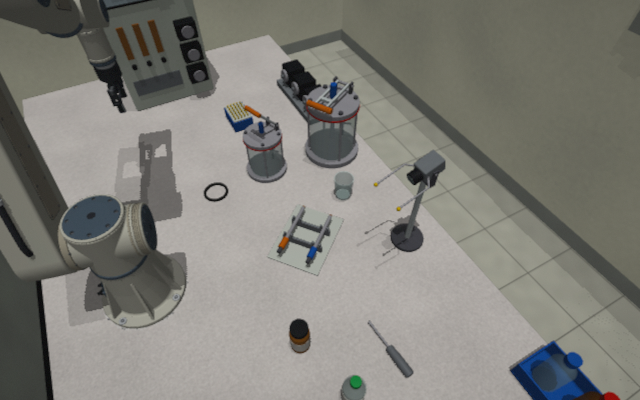

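View pics/wrist0.png

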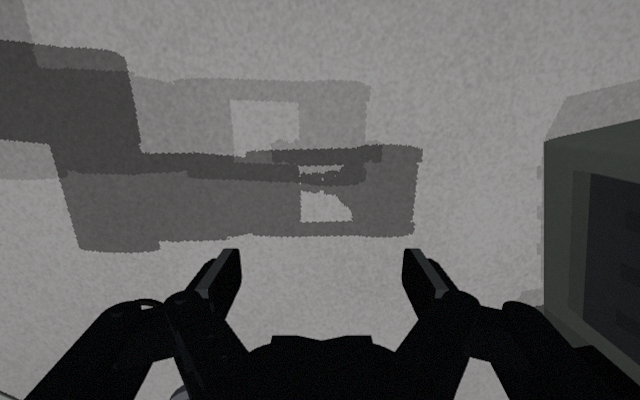

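Scene picture: the small reactor is at about (403,312) with its clamp handle at (415,286). The large look-alike is at (312,355) with its handle at (327,317). The orange-head probe's head is at (347,212), the blue spare's at (318,204), and the camera head at (200,187) with balls at (234,159) and (253,183). In the side picture the small reactor is at (265,150), the orange head at (283,241), and the balls at (376,184) and (398,209). I'll zoom in.

Run:
```python
import cv2
a=cv2.imread("pics/scene0.png");b=cv2.imread("pics/side0.png")
def cr(im,x,y,w,h,s,n): cv2.imwrite("pics/"+n,cv2.resize(im[y:y+h,x:x+w],None,fx=s,fy=s,interpolation=cv2.INTER_CUBIC))
cr(a,360,260,110,100,6,"s_reac.png");cr(b,225,95,110,95,6,"d_reac.png")
cr(a,285,185,80,90,6,"s_tray.png");cr(b,260,195,95,85,6,"d_tray.png")
cr(a,170,145,110,120,5,"s_cam.png");cr(b,355,140,100,120,5,"d_cam.png")
```

```text
(no output)
```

View pics/s_reac.png

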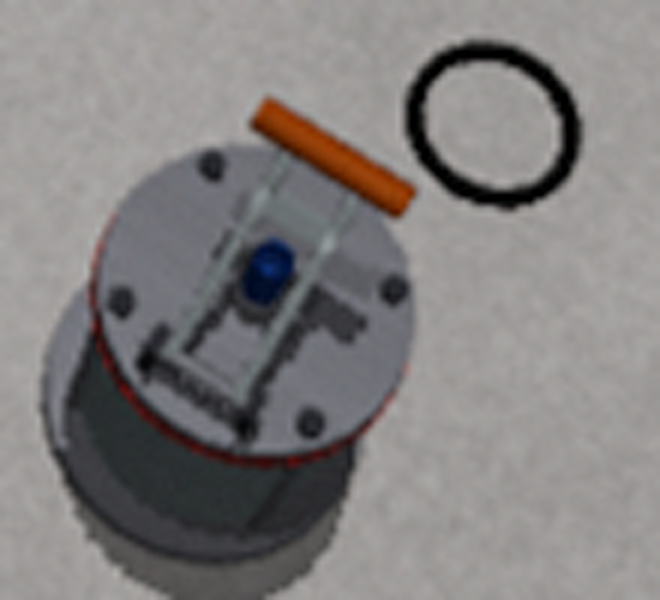

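View pics/d_reac.png

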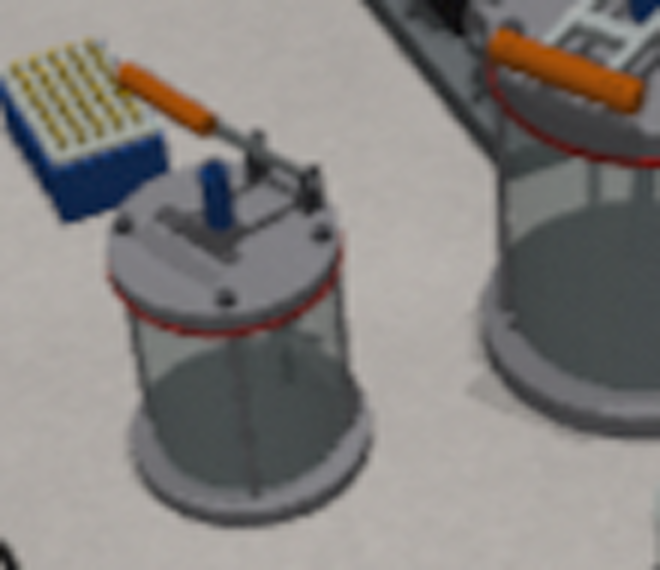

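View pics/s_tray.png

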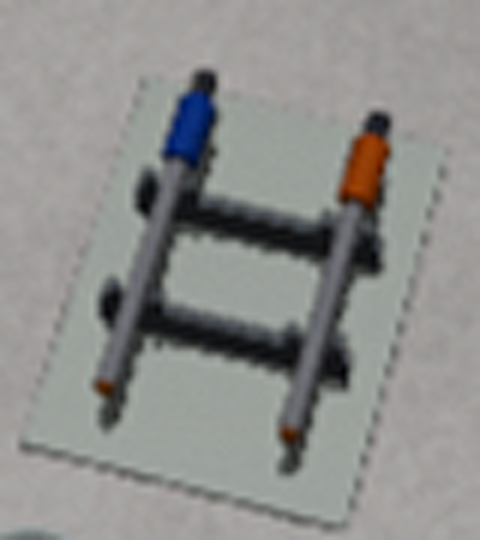

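View pics/d_tray.png

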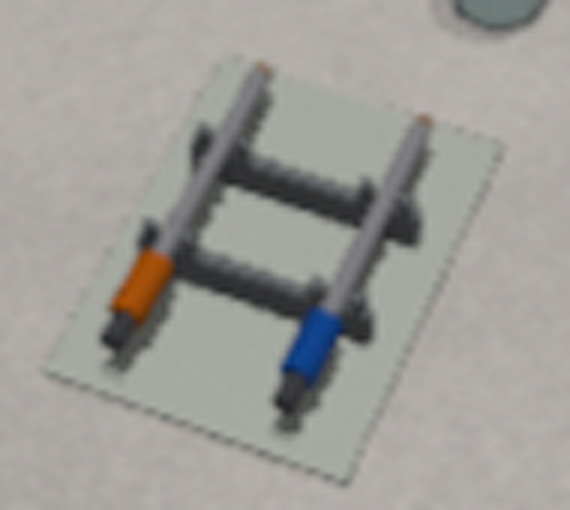

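View pics/s_cam.png

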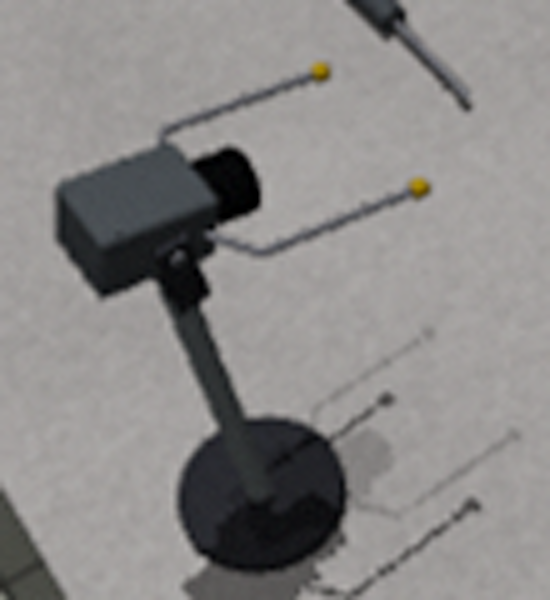

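View pics/d_cam.png

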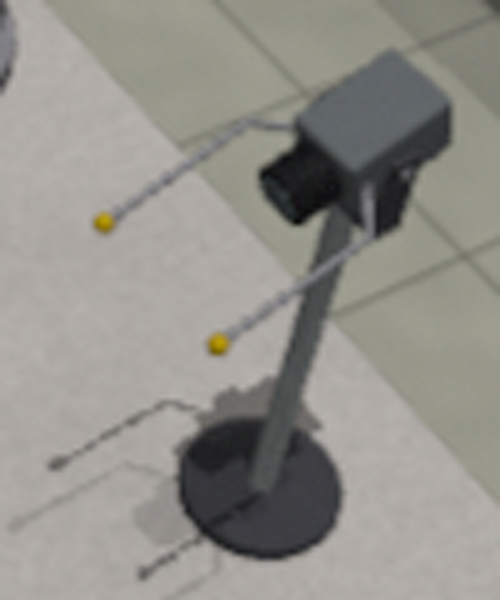

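```bash
cat > h.py <<'E'
import numpy as np,pickle
from scipy.optimize import least_squares
d=pickle.load(open("d0.pkl","rb"))
def proj(c,P):
    P=np.atleast_2d(P);T=np.linalg.inv(c["pose"]);q=P@T[:3,:3].T+T[:3,3]
    return np.c_[c["cx"]+c["fx"]*q[:,0]/-q[:,2],c["cy"]-c["fy"]*q[:,1]/-q[:,2]]
def un(x0,y0,s,p): return [x0+(p[0]+.5)/s-.5,y0+(p[1]+.5)/s-.5]
def rz(a): return np.array([[np.cos(a),-np.sin(a),0],[np.sin(a),np.cos(a),0],[0,0,1]])
E
cat > fit.py <<'E'
from h import *
S=d["scene"];D=d["side"]
# balls
def tri(ps,pd,g=(.6,0,.25)):
    r=least_squares(lambda X:np.r_[(proj(S,X)-ps).ravel(),(proj(D,X)-pd).ravel()],g);return r.x,r.fun
C=lambda p:un(170,145,5,p);E=lambda p:un(355,140,5,p)
# scene ball upper (320,71) , lower (419,187); side upper-left (105,222), lower(218,344)
for m in (0,1):
    a=[(320,71),(419,187)];b=[(105,222),(218,344)]
    if m:b=b[::-1]
    X=[tri(C(a[i]),E(b[i])) for i in (0,1)]
    print(m,X,np.linalg.norm(X[0][0]-X[1][0]))
# tray
s=lambda p:un(285,185,6,p);e=lambda p:un(260,195,6,p)
Z6=.006
sc=[(145,80),(448,150),(345,525),(22,445)]; si=[(347,485),(45,373),(225,55),(503,148)]
# scene order: blue-head corner, orange-head corner, orange-tip, blue-tip ; side: blue-head(347,485), orange-head(45,373), orange tip(225,55), blue-tip(503,148)
best=None
for sgn in (1,-1):
  def f(q):
    R=rz(q[2]);t=np.array([q[0],q[1],0])
    L=np.array([[-.12,-.09*sgn,.006],[-.12,.09*sgn,.006],[.12,.09*sgn,.006],[.12,-.09*sgn,.006]])
    # probe points: orange head-end, tip ; blue
    Pp=np.array([[-.110,.05*sgn,.04],[.095,.05*sgn,.04],[-.110,-.05*sgn,.04],[.095,-.05*sgn,.04]])
    W=np.r_[L,Pp]@R.T+t
    ps=np.array([s(p) for p in sc+[(378,113),(290,440),(205,72),(102,390)]])
    pd=np.array([e(p) for p in si+[(112,343),(263,64),(287,408),(424,117)]])
    return np.r_[(proj(S,W)-ps),(proj(D,W)-pd)].ravel()
  for a0 in np.arange(-3,3,1.):
    r=least_squares(f,[.6,.05,a0])
    if best is None or r.cost<best[0]: best=(r.cost,sgn,r.x,r.fun)
print("tray",best)
# reactor
s=lambda p:un(360,260,6,p);e=lambda p:un(225,95,6,p)
best=None
def pts(q):
    R=rz(q[2]);t=np.array([q[0],q[1],0]);th=q[3]
    h=np.array([.052-.12*np.cos(th),0,.198+.12*np.sin(th)])
    L=np.array([h+[0,.035,0],h-[0,.035,0],[0,0,.226],[0,0,.176]])
    return L@R.T+t
for a in ([(259,111),(407,204)],[(407,204),(259,111)]):
 for b in ([(123,74),(209,126)],[(209,126),(123,74)]):
  for a0 in np.arange(-3,3,1.):
   def f(q):
    W=pts(q)
    ps=np.array([s(p) for p in a+[(275,252),(254,301)]]);pd=np.array([e(p) for p in b+[(213,167),(226,241)]])
    return np.r_[(proj(S,W)-ps),(proj(D,W)-pd)].ravel()
   r=least_squares(f,[.4,.35,a0,.8],bounds=([-2,-2,-7,0],[2,2,7,1.3]))
   if best is None or r.cost<best[0]: best=(r.cost,r.x,r.fun)
print("reac",best);print(pts(best[1]))
E
python3 fit.py
```

```text
0 [(array([ 0.68340396, -0.23100174,  0.35453167]), array([ 9.8271149 ,  0.37942223,  9.38616387, -0.47993072])), (array([ 0.70067003, -0.24031955,  0.24789486]), array([-11.58670562,  -0.46381984, -11.13060883,   0.58164496]))] 0.10842669066783407
1 [(array([ 0.69418918, -0.28514942,  0.30420609]), array([-0.6130397 , -0.03635222, -0.56281269,  0.03800482])), (array([ 0.68900929, -0.18505785,  0.3044038 ]), array([-0.72877277, -0.01417988, -0.7283752 ,  0.02621129]))] 0.1002257010789049
tray (np.float64(6.308533312279833), 1, array([ 0.52818246, -0.06558391,  0.69090018]), array([-0.85351934, -1.23828209, -0.50616001, -0.96884364, -0.14729912,
        0.32068787, -0.90302419, -0.39339665, -0.40942679, -0.10561991,
       -1.02128062, -0.05554298, -0.45032231, -0.02546513, -0.40008139,
        0.49751359, -0.30465057, -0.87552146, -0.95365004, -0.67661024,
       -0.90812602, -0.51896301, -0.43882656, -1.04918273, -0.58373017,
        0.27583693, -0.14421809,  0.34198755, -0.95483535, -0.28617738,
       -0.25336744,  0.05796894]))
reac (np.float64(3.4174443231289127), array([0.54201931, 0.30194012, 0.34081341, 0.86064071]), array([-0.1446873 ,  0.15960212, -0.70620925, -0.22377414, -0.53811482,
        0.8702534 , -0.18356066, -1.23081765, -0.29336934, -0.17368809,
       -0.55981302,  0.02981152, -0.33418962, -0.17340778, -0.89307747,
       -1.5080806 ]))
[[0.50559512 0.32615814 0.28899125]
 [0.52899289 0.26018433 0.28899125]
 [0.54201931 0.30194012 0.226     ]
 [0.54201931 0.30194012 0.176     ]]
```

The scene picture pixels resolve the choice. The used probe is the one with the orange head at (347,212), in the tray's y=+50 place, and the crop confirms it. The spare has the blue head at (318,204). The small reactor is at (403,312), and the big one at (312,355) is to be ignored.

The fits give:
- **Handle:** about (0.517, 0.293, 0.289), with the clamp at about 0.86 rad.
- **Focus:** about (0.692, -0.235, 0.304).

I'm moving to above the handle with the fingers shut.

Call:
jog_arm(rows=[{"tx": -50,"ty": 0,"tz": 0,"wx": 0,"wy": 0,"wz": 0,"hand": 0},{"tx": -97,"ty": -20,"tz": -10,"wx": 0.1,"wy": 0,"wz": 0,"hand": 0},{"tx": -97,"ty": -65,"tz": -32,"wx": 0.2,"wy": 0,"wz": 0,"hand": 0},{"tx": -97,"ty": -108,"tz": -55,"wx": 0.35,"wy": 0,"wz": 0,"hand": 0},{"tx": -97,"ty": -150,"tz": -77,"wx": 0.5,"wy": 0,"wz": 0,"hand": 0}])

```text
t: 0.65
tcp_pos: [0.2729, 0.4976, 0.3285]
tool_rot: [[0.0, -0.74, 0.672], [0.0, 0.672, 0.74], [-1.0, -0.0, 0.001]]
force: [0.4, 0.4, 0.3]
opening: 0.0124
```

```bash
cat > go.py <<'E'
import numpy as np,sys
from bench import arm
def rel(pos,R=None):
    s=arm.observe();T=s["tool_rot"]
    print("t",round(s["t"],2),"pos",s["tcp_pos"].round(4),"F",s["force"].round(1),"open",round(s["opening"],4),"q",s["joints"].round(3))
    print("shift mm",(T.T@(np.array(pos)-s["tcp_pos"])*1000).round(1))
    if R is not None:
        from scipy.spatial.transform import Rotation as Q
        print("turn",Q.from_matrix(T.T@R).as_rotvec().round(4))
    return s
E
python3 -c "
from go import *
print(rel([.517,.293,.327])['tool_rot'].round(3))"
```

```text
t 0.65 pos [0.2729 0.4976 0.3285] F [0.4 0.4 0.3] open 0.0124 q [ 1.067  0.184  1.642 -0.     1.315  0.233]
shift mm [   1.6 -318.3   12.6]
[[ 0.    -0.74   0.672]
 [ 0.     0.672  0.74 ]
 [-1.    -0.     0.001]]
```

Call:
jog_arm(rows=[{"tx": 0,"ty": -48,"tz": 2,"wx": 0.1,"wy": 0,"wz": 0,"hand": 0},{"tx": 0,"ty": -96,"tz": 4,"wx": 0.2,"wy": 0,"wz": 0,"hand": 0},{"tx": 0,"ty": -144,"tz": 6,"wx": 0.3,"wy": 0,"wz": 0,"hand": 0},{"tx": 0,"ty": -192,"tz": 8,"wx": 0.4,"wy": 0,"wz": 0,"hand": 0},{"tx": 0,"ty": -240,"tz": 10,"wx": 0.5,"wy": 0,"wz": 0,"hand": 0}])

```text
t: 1.15
tcp_pos: [0.4583, 0.3444, 0.3282]
tool_rot: [[-0.0, -0.329, 0.944], [-0.0, 0.944, 0.329], [-1.0, 0.0, -0.0]]
force: [-0.2, 1.7, 0.3]
opening: -0.0002
```

```bash
python3 -c "
from go import *
rel([.517,.293,.327])
"
```

```text
t 1.15 pos [0.4583 0.3444 0.3282] F [-0.2  1.7  0.3] open -0.0002 q [0.642 0.194 1.63  0.    1.318 0.307]
shift mm [  1.2 -67.8  38.6]
```

Call:
jog_arm(rows=[{"tx": 0,"ty": -40,"tz": 22,"wx": 0,"wy": 0,"wz": 0,"hand": 0},{"tx": 0,"ty": -67,"tz": 38,"wx": 0,"wy": 0,"wz": 0,"hand": 0},{"tx": 0,"ty": -67,"tz": 38,"wx": 0,"wy": 0,"wz": 0,"hand": 0}])

```text
t: 1.45
tcp_pos: [0.5177, 0.2927, 0.3278]
tool_rot: [[0.0, -0.329, 0.944], [-0.001, 0.944, 0.329], [-1.0, -0.001, -0.0]]
force: [0.4, 0.3, -0.4]
opening: -0.0001
```

```bash
cat > snap.py <<'E'
import cv2,sys
from bench import arm
# name cam x y w h s
a=sys.argv
c=arm.camera(a[2])
im=c["color"][:,:,::-1]
cv2.imwrite(f"pics/{a[1]}_full.png",im)
if len(a)>3:
    x,y,w,h,s=map(int,a[3:8])
    cv2.imwrite(f"pics/{a[1]}.png",cv2.resize(im[y:y+h,x:x+w],None,fx=s,fy=s,interpolation=cv2.INTER_CUBIC))
E
python3 -c "
from go import *
rel([.517,.293,.327])
"; python3 snap.py a_side side 200 60 140 130 4;python3 snap.py a_scene scene 340 230 140 130 4
```

```text
t 1.45 pos [0.5177 0.2927 0.3278] F [ 0.4  0.3 -0.4] open -0.0001 q [ 5.130e-01  2.300e-01  1.586e+00 -1.000e-03  1.326e+00  1.780e-01]
shift mm [ 0.8  0.6 -0.6]
```

View pics/a_side.png

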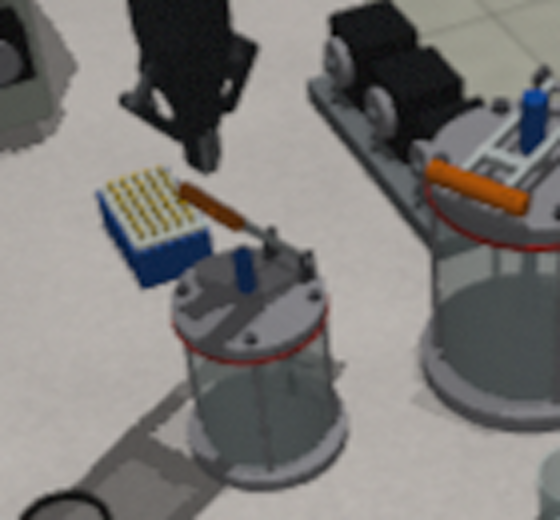

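View pics/a_scene.png

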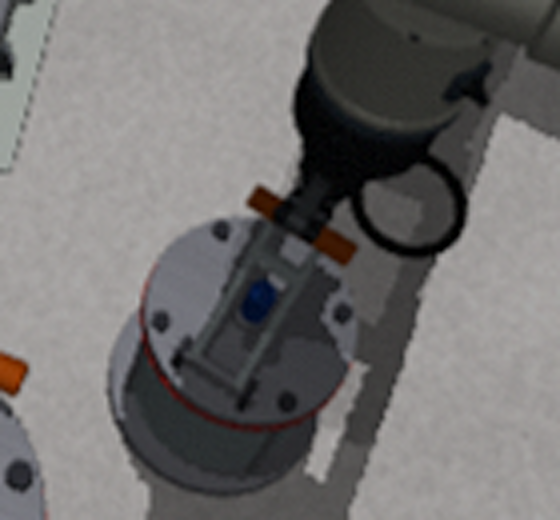

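The side and scene crops show the shut fingertips centred above the small reactor's orange handle. Next I'm pressing along the arc.

Call:
jog_arm(rows=[{"tx": 25,"ty": 0,"tz": 0,"wx": 0,"wy": 0,"wz": 0,"hand": 0},{"tx": 40,"ty": 0,"tz": -8,"wx": 0,"wy": 0,"wz": 0,"hand": 0},{"tx": 55,"ty": 0,"tz": -21,"wx": 0,"wy": 0,"wz": 0,"hand": 0},{"tx": 70,"ty": 0,"tz": -29,"wx": 0,"wy": 0,"wz": 0,"hand": 0},{"tx": 86,"ty": 0,"tz": -36,"wx": 0,"wy": 0,"wz": 0,"hand": 0}])

```text
t: 2.05
tcp_pos: [0.4792, 0.2841, 0.2423]
tool_rot: [[-0.001, -0.334, 0.943], [-0.0, 0.943, 0.334], [-1.0, 0.0, -0.001]]
force: [-1.5, -0.4, 3.0]
opening: 0.0
```

Call:
jog_arm(rows=[{"tx": 10,"ty": 0,"tz": -2,"wx": 0,"wy": 0,"wz": 0,"hand": 0},{"tx": 20,"ty": 0,"tz": -4,"wx": 0,"wy": 0,"wz": 0,"hand": 0},{"tx": 28,"ty": 0,"tz": -5,"wx": 0,"wy": 0,"wz": 0,"hand": 0},{"tx": 33,"ty": 0,"tz": -6,"wx": 0,"wy": 0,"wz": 0,"hand": 0}])

```text
t: 2.45
tcp_pos: [0.4758, 0.282, 0.2088]
tool_rot: [[0.0, -0.333, 0.943], [0.001, 0.943, 0.333], [-1.0, 0.0, 0.001]]
force: [-0.4, 1.7, 2.8]
opening: -0.0004
```

```bash
python3 -c "
from go import *
rel([.4779,.2793,.206])
"; python3 snap.py b_side side 200 60 140 130 4
```

```text
t 2.45 pos [0.4758 0.282  0.2088] F [-0.4  1.7  2.8] open -0.0004 q [0.532 0.265 1.812 0.    1.064 0.193]
shift mm [ 2.8 -3.3  1.1]
```

View pics/b_side.png

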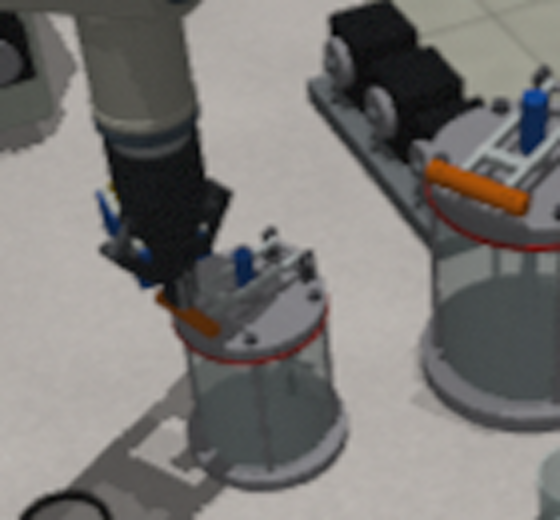

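Force is about 3 N (friction) and the handle is still moving. I'll press in small steps until the force rises at the stop.

Call:
jog_arm(rows=[{"tx": 2,"ty": 0,"tz": 0,"wx": 0,"wy": 0,"wz": 0,"hand": 0},{"tx": 3,"ty": 0,"tz": 0,"wx": 0,"wy": 0,"wz": 0,"hand": 0}])

```text
t: 2.7
tcp_pos: [0.4759, 0.2816, 0.2064]
tool_rot: [[0.0, -0.332, 0.943], [0.0, 0.943, 0.332], [-1.0, 0.0, 0.0]]
force: [-1.4, 0.2, 2.7]
opening: 0.0003
```

Call:
jog_arm(rows=[{"tx": 1,"ty": 0,"tz": 0,"wx": 0,"wy": 0,"wz": 0,"hand": 0},{"tx": 1,"ty": 0,"tz": 0,"wx": 0,"wy": 0,"wz": 0,"hand": 0}])

```text
t: 2.9
tcp_pos: [0.4759, 0.2816, 0.2059]
tool_rot: [[0.001, -0.332, 0.943], [0.0, 0.943, 0.332], [-1.0, 0.0, 0.001]]
force: [-2.5, 0.3, 4.6]
opening: -0.0003
```

Call:
jog_arm(rows=[{"tx": 1,"ty": 0,"tz": 0,"wx": 0,"wy": 0,"wz": 0,"hand": 0},{"tx": 1,"ty": 0,"tz": 0,"wx": 0,"wy": 0,"wz": 0,"hand": 0}])

```text
t: 3.1
tcp_pos: [0.4759, 0.2816, 0.2057]
tool_rot: [[0.001, -0.332, 0.943], [0.001, 0.943, 0.332], [-1.0, 0.0, 0.001]]
force: [-5.6, -1.2, 11.1]
opening: 0.0002
```

Call:
jog_arm(rows=[{"tx": 1.5,"ty": 0,"tz": 0,"wx": 0,"wy": 0,"wz": 0,"hand": 0},{"tx": 1.5,"ty": 0,"tz": 0,"wx": 0,"wy": 0,"wz": 0,"hand": 0}])

```text
t: 3.3
tcp_pos: [0.476, 0.2816, 0.2054]
tool_rot: [[0.001, -0.332, 0.943], [0.001, 0.943, 0.332], [-1.0, 0.0, 0.001]]
force: [-8.6, -4.1, 23.5]
opening: 0.0001
```

The force rose to 23 N with z steady at 0.2054, which is the stop level. I'm retracting and moving over the tray.

Call:
jog_arm(rows=[{"tx": -20,"ty": 0,"tz": 0,"wx": 0,"wy": 0,"wz": 0,"hand": 0},{"tx": -60,"ty": 0,"tz": 0,"wx": 0,"wy": 0,"wz": 0,"hand": 0},{"tx": -80,"ty": -30,"tz": -8,"wx": 0.12,"wy": 0,"wz": 0,"hand": 30},{"tx": -80,"ty": -75,"tz": -21,"wx": 0.25,"wy": 0,"wz": 0,"hand": 50},{"tx": -80,"ty": -120,"tz": -34,"wx": 0.38,"wy": 0,"wz": 0,"hand": 50}])

```text
t: 3.8
tcp_pos: [0.4841, 0.156, 0.2838]
tool_rot: [[0.003, 0.045, 0.999], [0.0, 0.999, -0.045], [-1.0, 0.0, 0.003]]
force: [0.6, -0.1, 0.3]
opening: 0.0433
```

```bash
python3 -c "
from go import *
p=np.array([np.cos(.69),np.sin(.69),0]);x=np.array([0,0,-1.]);R=np.c_[x,p,np.cross(x,p)]
rel([.496,-.027,.20],R)
"; python3 snap.py c_side side 200 60 140 130 4;python3 snap.py c_scene scene 340 230 140 130 4
```

```text
t 3.8 pos [0.4841 0.156  0.2838] F [ 0.6 -0.1  0.3] open 0.0433 q [ 3.090e-01  1.180e-01  1.819e+00 -1.000e-03  1.202e+00  3.540e-01]
shift mm [  83.8 -182.3   19.9]
turn [ 0.8361  0.0022 -0.0014]
```

View pics/c_side.png

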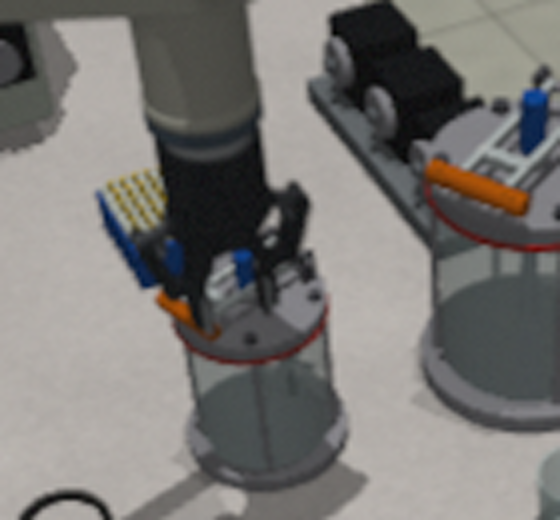

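View pics/c_scene.png

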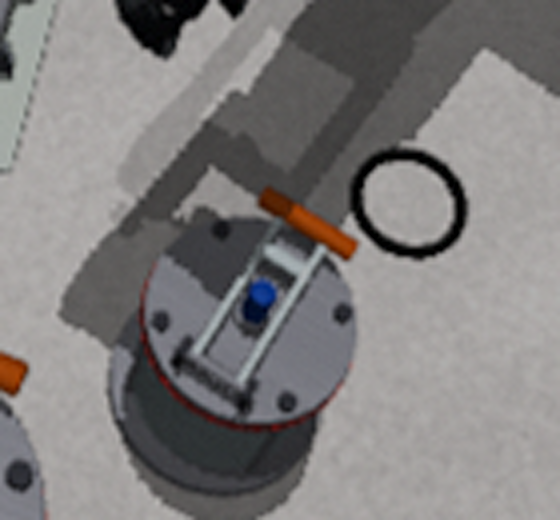

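The scene crop shows the handle now lying at about (307,220), low and level; I'll check it numerically from the side view once it's unobstructed. Going on to above the used probe.

Call:
jog_arm(rows=[{"tx": 0,"ty": -40,"tz": 4,"wx": 0.14,"wy": 0,"wz": 0,"hand": 50},{"tx": 0,"ty": -80,"tz": 9,"wx": 0.28,"wy": 0,"wz": 0,"hand": 50},{"tx": 20,"ty": -120,"tz": 13,"wx": 0.42,"wy": 0,"wz": 0,"hand": 50},{"tx": 50,"ty": -155,"tz": 17,"wx": 0.56,"wy": 0,"wz": 0,"hand": 50},{"tx": 80,"ty": -182,"tz": 20,"wx": 0.7,"wy": 0,"wz": 0,"hand": 50}])

```text
t: 4.4
tcp_pos: [0.4967, -0.0275, 0.2025]
tool_rot: [[0.002, 0.679, 0.734], [-0.0, 0.734, -0.679], [-1.0, 0.001, 0.002]]
force: [0.4, 0.2, -0.4]
opening: 0.05
```

Call:
jog_arm(rows=[{"tx": 0,"ty": 0,"tz": 0,"wx": 0.136,"wy": 0,"wz": 0,"hand": 50},{"tx": 0,"ty": 0,"tz": 0,"wx": 0.136,"wy": 0,"wz": 0,"hand": 50}])

```text
t: 4.6
tcp_pos: [0.4958, -0.0263, 0.2019]
tool_rot: [[-0.001, 0.771, 0.637], [0.0, 0.637, -0.771], [-1.0, -0.001, -0.001]]
force: [-0.5, 1.0, 0.4]
opening: 0.0499
```

Run:
```python
from go import *
from h import *
import cv2
p=np.array([np.cos(.69),np.sin(.69),0]);x=np.array([0,0,-1.]);R=np.c_[x,p,np.cross(x,p)]
s=rel([.496,-.027,.20],R)
c=arm.camera("wrist");im=c["color"][:,:,::-1]
T=np.eye(4);T[:3,:3]=s["tool_rot"];T[:3,3]=s["tcp_pos"];c["pose"]=T@c["mount"]
pickle.dump((s,c),open("w1.pkl","wb"))
cv2.imwrite("pics/w1.png",im)
o=np.array([.496,-.027,.04])
print(proj(c,[o+.095*p,o,o-.11*p]).round(1))
for n in("side","scene"):
  c=arm.camera(n);cv2.imwrite(f"pics/e_{n}.png",c["color"][:,:,::-1])
# handle predicted if down
R=rz(.341);t=np.array([.542,.302,0])
for th in (0,.1):
  hh=np.array([.052-.12*np.cos(th),0,.198+.12*np.sin(th)])
  P=np.array([hh+[0,.035,0],hh-[0,.035,0]])@R.T+t
  print(th,proj(d["scene"],P).round(1),proj(d["side"],P).round(1))
im=cv2.imread("pics/e_side.png");cv2.imwrite("pics/e_sidec.png",cv2.resize(im[95:190,225:335],None,fx=6,fy=6,interpolation=2))
im=cv2.imread("pics/e_scene.png");cv2.imwrite("pics/e_scenec.png",cv2.resize(im[260:360,360:470],None,fx=6,fy=6,interpolation=2))
```

```text
t 4.6 pos [ 0.4958 -0.0263  0.2019] F [-0.5  1.   0.4] open 0.0499 q [-0.056  0.187  1.932 -0.     1.024  0.824]
shift mm [ 1.9 -0.3  0.7]
turn [ 0.0008 -0.001   0.0011]
[[322.4  92.7]
 [322.3 182.3]
 [322.2 267.5]]
0 [[427.7 292.9]
 [404.5 278.3]] [[239.5 133.6]
 [252.9 142.7]]
0.1 [[428.6 291.6]
 [405.1 276.8]] [[239.1 130.8]
 [252.6 139.9]]
```

View pics/w1.png

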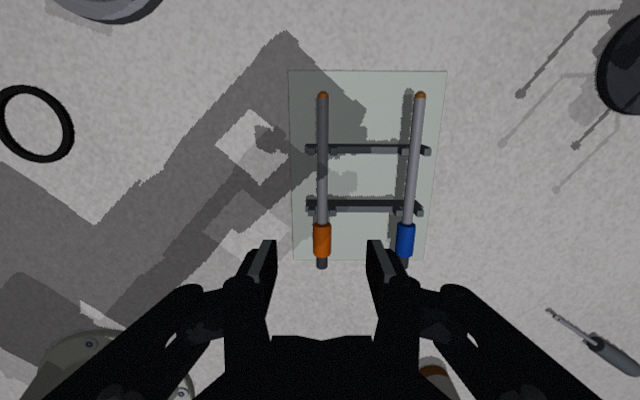

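View pics/e_sidec.png

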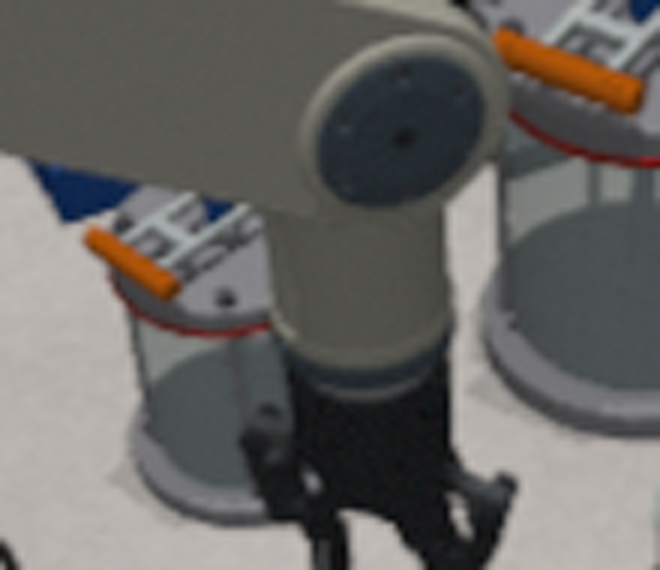

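View pics/e_scenec.png

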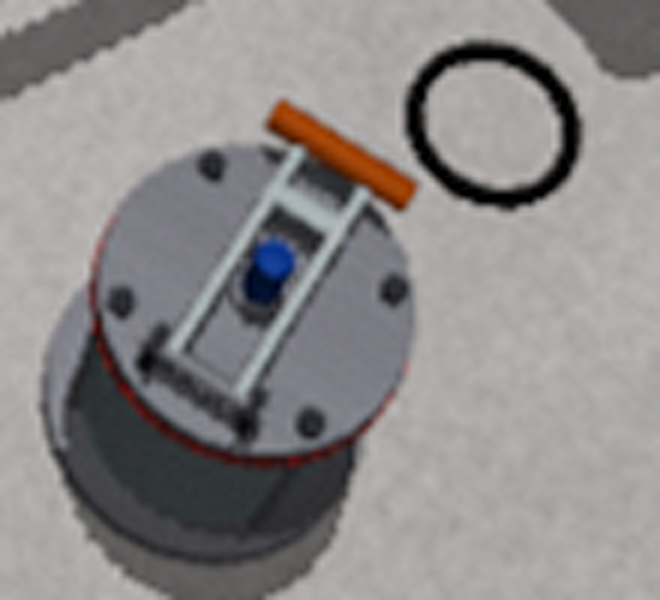

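The side crop has the handle ends at full-image (240,134.6) and (253.6,143), against (239.5,133.6) and (252.9,142.7) predicted for fully down, so the clamp is down. In the wrist picture the used probe lies at u≈322, with its tip at (322,92) and plug at (322,268). That is within a pixel of prediction. Descending to grasp.

Call:
jog_arm(rows=[{"tx": 45,"ty": 0,"tz": 0.7,"wx": 0,"wy": 0,"wz": 0,"hand": 50},{"tx": 90,"ty": 0,"tz": 0.7,"wx": 0,"wy": 0,"wz": 0,"hand": 50},{"tx": 130,"ty": 0,"tz": 0.7,"wx": 0,"wy": 0,"wz": 0,"hand": 50},{"tx": 160,"ty": 0,"tz": 0.7,"wx": 0,"wy": 0,"wz": 0,"hand": 50},{"tx": 175,"ty": 0,"tz": 0.7,"wx": 0,"wy": 0,"wz": 0,"hand": 50}])

```text
t: 5.25
tcp_pos: [0.4958, -0.0254, 0.0259]
tool_rot: [[-0.002, 0.766, 0.643], [0.0, 0.643, -0.766], [-1.0, -0.001, -0.001]]
force: [-0.0, -1.0, -0.2]
opening: 0.0502
```

Call:
jog_arm(rows=[{"tx": 5,"ty": 0,"tz": 0,"wx": 0,"wy": 0,"wz": 0,"hand": 50},{"tx": 5,"ty": 0,"tz": 0,"wx": 0,"wy": 0,"wz": 0,"hand": 50}])

```text
t: 5.45
tcp_pos: [0.4968, -0.0258, 0.0229]
tool_rot: [[-0.0, 0.767, 0.641], [-0.0, 0.641, -0.767], [-1.0, -0.0, 0.0]]
force: [0.4, -0.2, 0.4]
opening: 0.0501
```

```bash
python3 -c "
from go import *
rel([.496,-.027,.021])
"; python3 snap.py g_w wrist
```

```text
t 5.45 pos [ 0.4968 -0.0258  0.0229] F [ 0.4 -0.2  0.4] open 0.0501 q [-0.055  0.468  2.05  -0.     0.624  0.82 ]
shift mm [ 1.9 -1.4  0.5]
```

View pics/g_w_full.png

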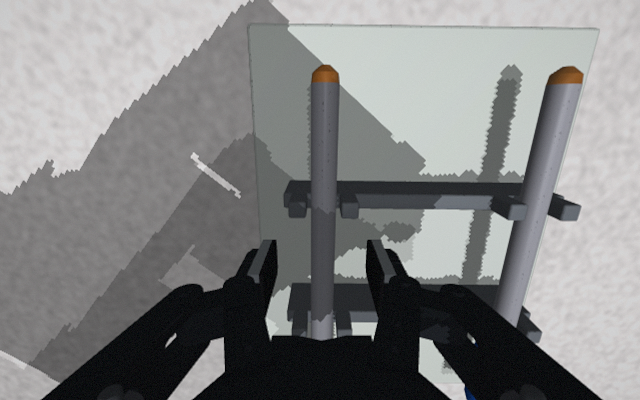

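The wrist view shows the shaft at u≈323 between the open pads (midpoint about 321), inside both saddles. I'm closing on it.

Call:
jog_arm(rows=[{"tx": 2,"ty": -1,"tz": 0.5,"wx": 0,"wy": 0,"wz": 0,"hand": 40},{"tx": 2,"ty": -1,"tz": 0.5,"wx": 0,"wy": 0,"wz": 0,"hand": 20},{"tx": 2,"ty": -1,"tz": 0.5,"wx": 0,"wy": 0,"wz": 0,"hand": 8},{"tx": 2,"ty": -1,"tz": 0.5,"wx": 0,"wy": 0,"wz": 0,"hand": 0},{"tx": 2,"ty": -1,"tz": 0.5,"wx": 0,"wy": 0,"wz": 0,"hand": 0}], grip_force=70)

```text
t: 6.0
tcp_pos: [0.4964, -0.0273, 0.0215]
tool_rot: [[0.001, 0.769, 0.64], [-0.0, 0.64, -0.769], [-1.0, 0.001, 0.001]]
force: [-0.4, -0.1, 6.7]
opening: 0.0099
```

Call:
jog_arm(rows=[{"tx": 0,"ty": 0,"tz": 0,"wx": 0,"wy": 0,"wz": 0,"hand": 0},{"tx": 0,"ty": 0,"tz": 0,"wx": 0,"wy": 0,"wz": 0,"hand": 0}])

```text
t: 6.2
tcp_pos: [0.4964, -0.0273, 0.0215]
tool_rot: [[0.001, 0.769, 0.64], [-0.0, 0.64, -0.769], [-1.0, 0.001, 0.001]]
force: [-0.5, 0.6, 6.9]
opening: 0.0099
```

Call:
jog_arm(rows=[{"tx": -10,"ty": 0,"tz": 0,"wx": 0,"wy": 0,"wz": 0,"hand": 0},{"tx": -30,"ty": 0,"tz": 0,"wx": 0,"wy": 0,"wz": 0,"hand": 0},{"tx": -65,"ty": 0,"tz": 0,"wx": 0,"wy": 0,"wz": 0,"hand": 0},{"tx": -105,"ty": 0,"tz": 0,"wx": 0,"wy": 0,"wz": 0,"hand": 0},{"tx": -145,"ty": 0,"tz": 0,"wx": 0,"wy": 0,"wz": 0,"hand": 0}])

```text
t: 6.7
tcp_pos: [0.4954, -0.0273, 0.1677]
tool_rot: [[-0.0, 0.769, 0.639], [0.0, 0.639, -0.769], [-1.0, -0.0, -0.0]]
force: [0.3, -0.7, -1.4]
opening: 0.0098
```

```bash
cat > tgt.py <<'E'
from go import *
from h import *
F=np.array([.6916,-.2351,.3043]); A=np.array([0.69418918,-0.28514942]);B=np.array([0.68900929,-0.18505785])
u=B-A;yaw=np.arctan2(-u[0],u[1]);s_=np.arcsin((.345-F[2])/.14)
ax=np.array([np.cos(s_)*np.cos(yaw),np.cos(s_)*np.sin(yaw),np.sin(s_)])
yl=np.array([-np.sin(yaw),np.cos(yaw),0])
x=-np.cross(ax,yl)   # down
R=np.c_[x,ax,np.cross(x,ax)]
def tcp(back=0.,g=.095): return F-(g+back)*ax+.019*x
E
python3 - <<'E'
from tgt import *
print(yaw,s_,ax,R.round(3))
L=F+.079*ax;Pv=F+.14*ax;foot=np.array([Pv[0],Pv[1],0.012])
for c,n in((d["scene"],"scene"),(d["side"],"side")): print(n,proj(c,[L,Pv,foot,F]).round(1))
print("obs scene lens",un(170,145,5,(240,183)),"foot",un(170,145,5,(262,495)),"side lens",un(355,140,5,(280,193)),"foot",un(355,140,5,(262,488)))
s=rel(tcp(.1),R)
print(tcp(.1),tcp())
c=arm.camera("wrist");import cv2;cv2.imwrite("pics/h_w.png",c["color"][:,:,::-1])
E
```

```text
0.05170538461557712 0.2949732815130178 [0.9555312  0.04945018 0.29071429] [[ 0.29   0.956  0.052]
 [ 0.015  0.049 -0.999]
 [-0.957  0.291  0.   ]]
scene [[218.1 179.6]
 [197.9 187.3]
 [221.  242.2]
 [242.7 170.2]]
side [[409.4 179.4]
 [427.3 166.7]
 [406.4 236. ]
 [386.  195.9]]
obs scene lens [217.6, 181.2] foot [222.0, 243.6] side lens [410.6, 178.2] foot [407.0, 237.2]
t 6.7 pos [ 0.4954 -0.0273  0.1677] F [ 0.3 -0.7 -1.4] open 0.0098 q [-0.058  0.23   1.966  0.     0.946  0.819]
shift mm [ -61.7 -127.1  176.8]
turn [ 0.6373 -0.0949  0.2851]
[ 0.5107876  -0.24445731  0.22943133] [ 0.60634073 -0.2395123   0.25850275]
```

View pics/h_w.png

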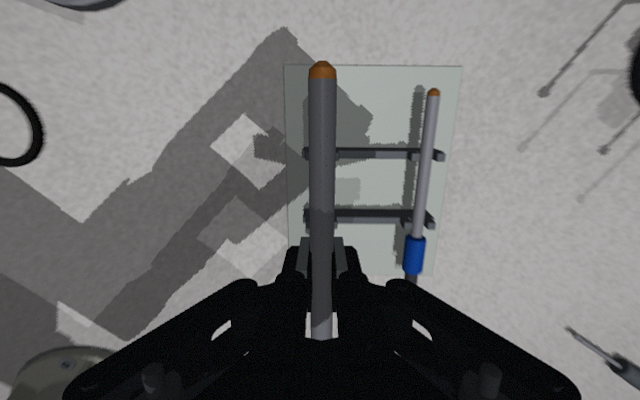

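The probe is held (opening 9.9 mm) and level in the gripper: the shaft is at u≈322 and the tip's end at about (322,61). The spare is untouched. The camera model agrees within about 1.5 px for the lens and foot. Moving to a staging pose 100 mm back along the lens axis.

Call:
jog_arm(rows=[{"tx": -20,"ty": -20,"tz": 30,"wx": 0.11,"wy": -0.016,"wz": 0.05,"hand": 0},{"tx": -35,"ty": -45,"tz": 65,"wx": 0.23,"wy": -0.033,"wz": 0.1,"hand": 0},{"tx": -45,"ty": -75,"tz": 105,"wx": 0.35,"wy": -0.05,"wz": 0.15,"hand": 0},{"tx": -55,"ty": -105,"tz": 143,"wx": 0.47,"wy": -0.07,"wz": 0.21,"hand": 0},{"tx": -62,"ty": -127,"tz": 177,"wx": 0.59,"wy": -0.088,"wz": 0.264,"hand": 0}])

```text
t: 7.25
tcp_pos: [0.5111, -0.2472, 0.2293]
tool_rot: [[0.274, 0.957, 0.093], [0.018, 0.092, -0.996], [-0.962, 0.274, 0.008]]
force: [1.1, 1.2, -1.8]
opening: 0.0098
```

Call:
jog_arm(rows=[{"tx": 0,"ty": 0,"tz": 0,"wx": 0.045,"wy": -0.007,"wz": 0.02,"hand": 0},{"tx": 0,"ty": 0,"tz": 0,"wx": 0.045,"wy": -0.007,"wz": 0.02,"hand": 0}])

```text
t: 7.45
tcp_pos: [0.5104, -0.2455, 0.228]
tool_rot: [[0.29, 0.956, 0.051], [0.014, 0.049, -0.999], [-0.957, 0.29, 0.0]]
force: [0.5, 0.1, -0.6]
opening: 0.0098
```

```bash
cat > look.py <<'E'
from tgt import *
import cv2,sys
n=sys.argv[1];back=float(sys.argv[2])
s=rel(tcp(back),R)
ims={}
for k in("wrist","scene","side"):
    s=arm.observe();c=arm.camera(k);im=c["color"][:,:,::-1].copy();cv2.imwrite(f"pics/{n}_{k}.png",im)
    if k=="wrist":
        T=np.eye(4);T[:3,:3]=s["tool_rot"];T[:3,3]=s["tcp_pos"];c["pose"]=T@c["mount"]
    ims[k]=c
T=s["tool_rot"];p=s["tcp_pos"]
tip=p+T@[-.019,.095,0]
print("pred tip",tip.round(4),"F",F, "axis err deg",np.degrees(np.arccos(T[:,1]@ax)).round(2))
A3=F-yl*.05;B3=F+yl*.05
for k in ims: print(k,"tip,F,ballA,ballB",proj(ims[k],[tip,F,A3,B3]).round(1).tolist())
pickle.dump((s,ims),open(f"{n}.pkl","wb"))
for k,(x,y,w,h,q) in {"scene":(170,110,150,110,5),"side":(300,130,150,110,5)}.items():
    im=cv2.imread(f"pics/{n}_{k}.png");cv2.imwrite(f"pics/{n}_{k}c.png",cv2.resize(im[y:y+h,x:x+w],None,fx=q,fy=q,interpolation=2))
E
python3 look.py k .1
```

```text
t 7.45 pos [ 0.5104 -0.2455  0.228 ] F [ 0.5  0.1 -0.6] open 0.0098 q [-0.55   0.149  1.951  0.228  0.81   0.831]
shift mm [-1.2  0.9 -1.1]
turn [-0.0007  0.0007  0.0007]
pred tip [ 0.5963 -0.2394  0.2734] F [ 0.6916 -0.2351  0.3043] axis err deg 0.24
wrist tip,F,ballA,ballB [[318.0, 63.3], [318.5, -313.2], [488.7, -313.3], [148.1, -313.0]]
scene tip,F,ballA,ballB [[271.6, 159.7], [242.7, 170.2], [233.0, 158.8], [252.7, 182.0]]
side tip,F,ballA,ballB [[355.8, 217.4], [386.0, 195.9], [397.6, 208.4], [374.9, 184.1]]
```

View pics/k_wrist.png

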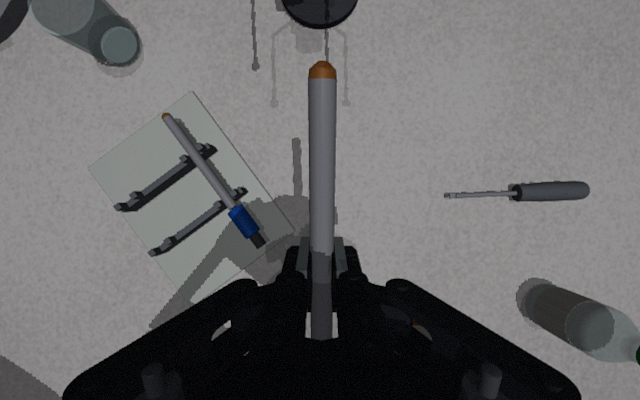

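View pics/k_scenec.png

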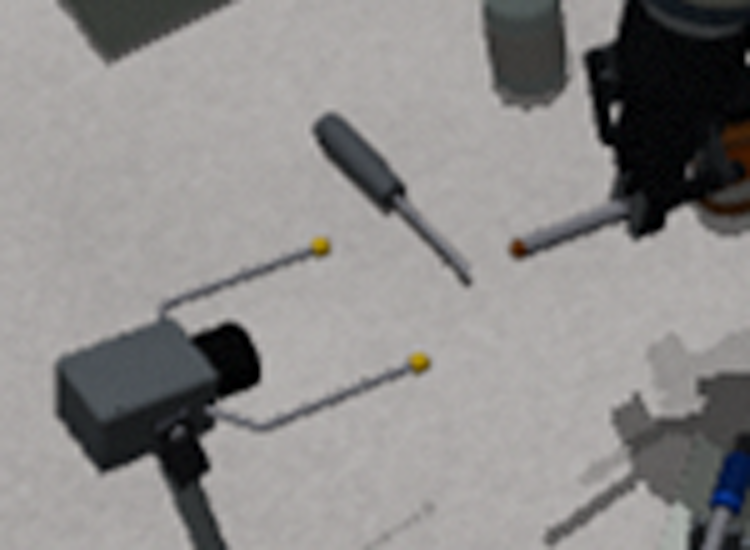

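View pics/k_sidec.png

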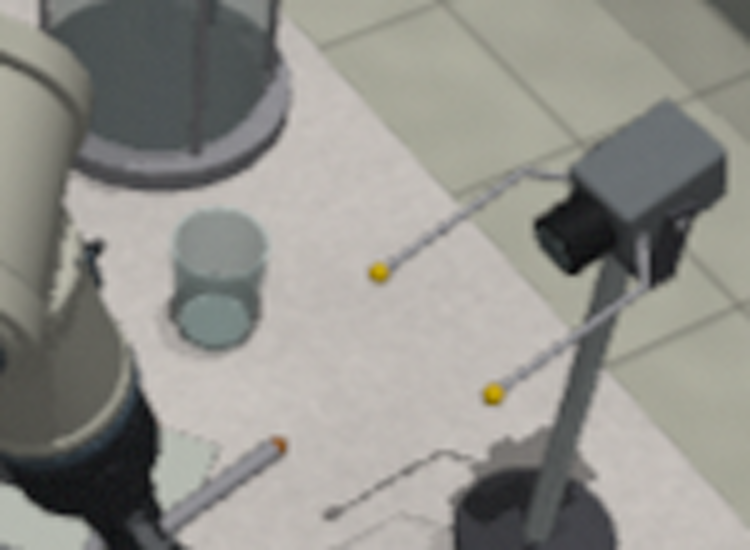

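The staging pose is good: the tip is seen at (272,160) in scene and (357,218) in side, within about 1 px of prediction. Now advancing along the axis between the balls.

Call:
jog_arm(rows=[{"tx": -1.2,"ty": 25,"tz": -1.1,"wx": 0,"wy": 0,"wz": 0,"hand": 0},{"tx": -1.2,"ty": 50,"tz": -1.1,"wx": 0,"wy": 0,"wz": 0,"hand": 0},{"tx": -1.2,"ty": 70,"tz": -1.1,"wx": 0,"wy": 0,"wz": 0,"hand": 0},{"tx": -1.2,"ty": 85,"tz": -1.1,"wx": 0,"wy": 0,"wz": 0,"hand": 0},{"tx": -1.2,"ty": 90,"tz": -1.1,"wx": 0,"wy": 0,"wz": 0,"hand": 0}])

```text
t: 8.1
tcp_pos: [0.5988, -0.2375, 0.2554]
tool_rot: [[0.29, 0.955, 0.057], [0.015, 0.055, -0.998], [-0.957, 0.29, 0.001]]
force: [0.1, -0.1, -0.8]
opening: 0.01
```

```bash
python3 look.py m 0
```

```text
t 8.1 pos [ 0.5988 -0.2375  0.2554] F [ 0.1 -0.1 -0.8] open 0.01 q [-0.455  0.236  1.774  0.184  0.881  0.959]
shift mm [-0.8  8.   2.4]
turn [ 0.0058 -0.0004  0.0003]
pred tip [ 0.6829 -0.2329  0.3005] F [ 0.6916 -0.2351  0.3043] axis err deg 0.29
wrist tip,F,ballA,ballB [[322.9, 68.6], [329.9, 42.5], [456.0, 43.2], [203.5, 41.8]]
scene tip,F,ballA,ballB [[246.0, 170.0], [242.7, 170.2], [233.0, 158.8], [252.7, 182.0]]
side tip,F,ballA,ballB [[382.6, 197.5], [386.0, 195.9], [397.6, 208.4], [374.9, 184.1]]
```

View pics/m_wrist.png

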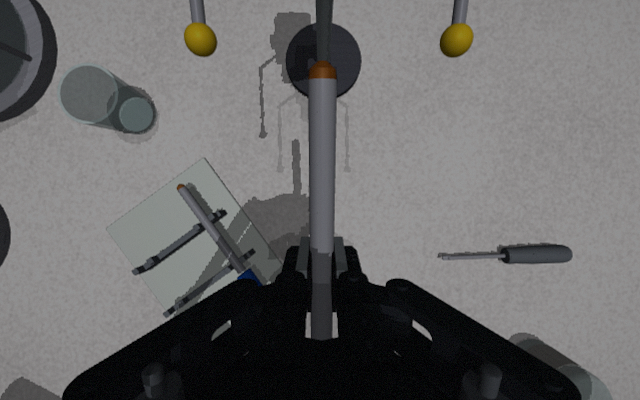

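View pics/m_scenec.png

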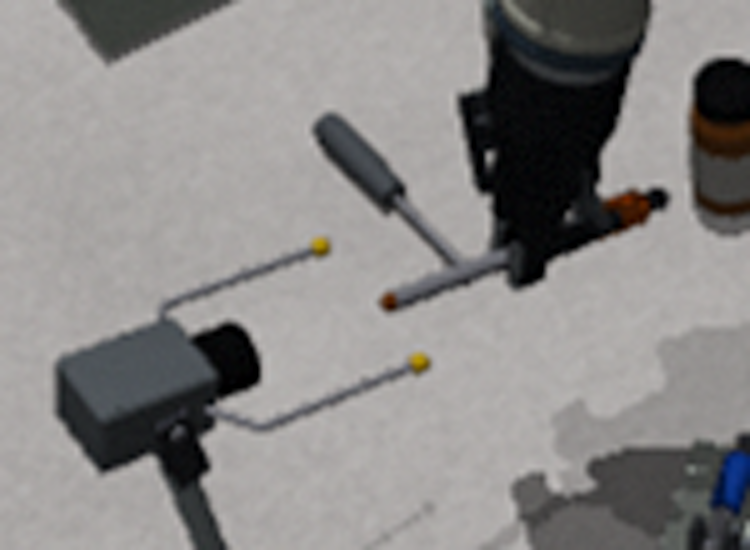

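View pics/m_sidec.png

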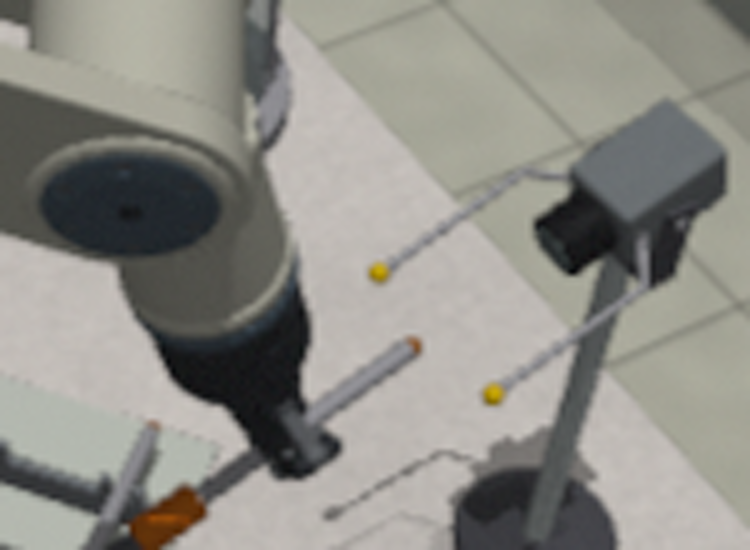

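The wrist view shows the balls at (200,40) and (457,40), so their midpoint is u≈328.5. The tip's end is at (322,62), so it needs about 2.7 mm in +z and about 8 mm forward. In scene and side the tip is at (247,170) and (384,198), approaching between the balls.

Call:
jog_arm(rows=[{"tx": -0.5,"ty": 4,"tz": 1.5,"wx": 0.005,"wy": 0,"wz": 0,"hand": 0},{"tx": -0.8,"ty": 7.5,"tz": 2.6,"wx": 0.005,"wy": 0,"wz": 0,"hand": 0},{"tx": -0.8,"ty": 7.5,"tz": 2.6,"wx": 0.005,"wy": 0,"wz": 0,"hand": 0},{"tx": -0.8,"ty": 7.5,"tz": 2.6,"wx": 0.005,"wy": 0,"wz": 0,"hand": 0},{"tx": -0.8,"ty": 7.5,"tz": 2.6,"wx": 0.005,"wy": 0,"wz": 0,"hand": 0}])

```text
t: 8.75
tcp_pos: [0.6039, -0.2411, 0.2579]
tool_rot: [[0.29, 0.956, 0.049], [0.015, 0.047, -0.999], [-0.957, 0.29, -0.001]]
force: [-0.4, -0.4, -1.0]
opening: 0.0094
```

```bash
python3 look.py n 0
python3 - <<'E'
import cv2
a=cv2.imread("pics/n_wrist.png");cv2.imwrite("pics/n_wc.png",cv2.resize(a[0:120,180:480],None,fx=2.6,fy=2.6,interpolation=2))
b=cv2.imread("pics/n_scene.png");c=cv2.imread("pics/n_side.png")
f=lambda i,x,y:cv2.resize(i[y:y+40,x:x+40],None,fx=9,fy=9,interpolation=2)
cv2.imwrite("pics/n_two.png",cv2.hconcat([f(b,222,150),f(c,366,176)]))
E
```

```text
t 8.75 pos [ 0.6039 -0.2411  0.2579] F [-0.4 -0.4 -1. ] open 0.0094 q [-0.456  0.243  1.758  0.182  0.89   0.968]
shift mm [ 0.1  2.5 -1.5]
turn [-0.0029  0.0001  0.0009]
pred tip [ 0.6893 -0.2369  0.3036] F [ 0.6916 -0.2351  0.3043] axis err deg 0.17
wrist tip,F,ballA,ballB [[322.2, 64.6], [318.0, 58.0], [441.5, 57.5], [194.6, 58.5]]
scene tip,F,ballA,ballB [[243.1, 169.5], [242.7, 170.2], [233.0, 158.8], [252.7, 182.0]]
side tip,F,ballA,ballB [[385.6, 196.8], [386.0, 195.9], [397.6, 208.4], [374.9, 184.1]]
```

View pics/n_wc.png

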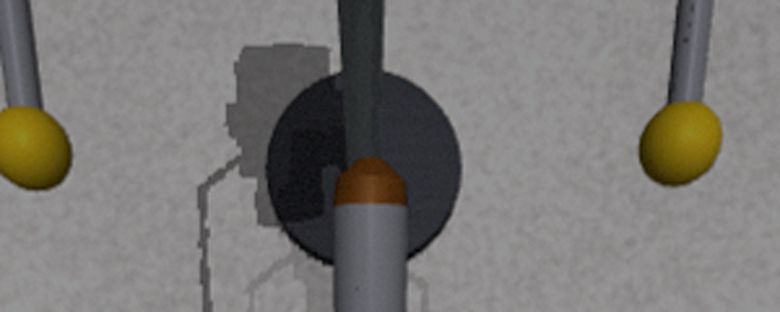

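View pics/n_two.png

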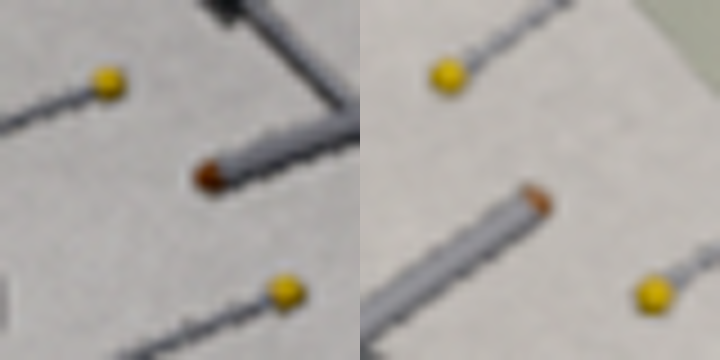

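Wrist crop: ball midpoint at (317.3,56) and tip end at (322.7,61), so about 2 mm too far in +z and about 2 mm short. I'll solve for the shift from all three views.

```bash
cat > solve.py <<'E'
from tgt import *
def solve(n,obs):
    # obs: cam -> (ballmid px, tip px): tip offset relative to focus, tool axes mm
    s,ims=pickle.load(open(n+".pkl","rb"));T=s["tool_rot"]
    def f(v):
        r=[]
        for k,(m,t) in obs.items():
            P=proj(ims[k],[F-.05*yl,F+.05*yl,F+T@v]);r.append((P[2]-(P[0]+P[1])/2)-(np.array(t)-np.array(m)))
        return np.ravel(r)
    for ks in (obs,{k:obs[k] for k in obs if k!="wrist"}):
        o=obs;obs=ks;q=least_squares(f,[0,0,0.]);print((q.x*1000).round(2),q.fun.round(2));obs=o
E
python3 - <<'E'
from solve import *
solve("n",{"scene":((197.5/9,187.5/9),(196/9,179.5/9)),"side":((192/9,185/9),(186/9,194/9)),"wrist":((357/2.6,146/2.6),(371/2.6,157/2.6))})
E
```

```text
[ 0.33 -1.54  2.21] [ 0.03  0.1   0.43 -0.39  0.01  0.08]
[ 0.76 -2.53  2.56] [ 0.24  0.01  0.23 -0.01]
```

Call:
jog_arm(rows=[{"tx": -0.4,"ty": 1.9,"tz": -2.2,"wx": -0.003,"wy": 0,"wz": 0,"hand": 0},{"tx": -0.4,"ty": 1.9,"tz": -2.2,"wx": -0.003,"wy": 0,"wz": 0,"hand": 0},{"tx": -0.4,"ty": 1.9,"tz": -2.2,"wx": -0.003,"wy": 0,"wz": 0,"hand": 0},{"tx": -0.4,"ty": 1.9,"tz": -2.2,"wx": -0.003,"wy": 0,"wz": 0,"hand": 0},{"tx": -0.4,"ty": 1.9,"tz": -2.2,"wx": -0.003,"wy": 0,"wz": 0,"hand": 0}])

```text
t: 9.4
tcp_pos: [0.6058, -0.2387, 0.2589]
tool_rot: [[0.29, 0.956, 0.052], [0.015, 0.05, -0.999], [-0.957, 0.29, 0.0]]
force: [-0.3, 0.5, -1.8]
opening: 0.0094
```

```bash
python3 look.py o 0
python3 - <<'E'
import cv2
a=cv2.imread("pics/o_wrist.png");cv2.imwrite("pics/o_wc.png",cv2.resize(a[0:120,180:480],None,fx=2.6,fy=2.6,interpolation=2))
b=cv2.imread("pics/o_scene.png");c=cv2.imread("pics/o_side.png")
f=lambda i,x,y:cv2.resize(i[y:y+40,x:x+40],None,fx=9,fy=9,interpolation=2)
cv2.imwrite("pics/o_two.png",cv2.hconcat([f(b,222,150),f(c,366,176)]))
E
```

```text
t 9.4 pos [ 0.6058 -0.2387  0.2589] F [-0.3  0.5 -1.8] open 0.0094 q [-0.451  0.243  1.756  0.181  0.891  0.971]
shift mm [0.5 0.4 0.8]
turn [0.0004 0.0001 0.0007]
pred tip [ 0.691  -0.2343  0.3046] F [ 0.6916 -0.2351  0.3043] axis err deg 0.04
wrist tip,F,ballA,ballB [[322.4, 64.9], [324.4, 64.0], [446.7, 63.9], [202.0, 64.0]]
scene tip,F,ballA,ballB [[243.0, 170.2], [242.7, 170.2], [233.0, 158.8], [252.7, 182.0]]
side tip,F,ballA,ballB [[385.6, 195.7], [386.0, 195.9], [397.6, 208.4], [374.9, 184.1]]
```

View pics/o_wc.png

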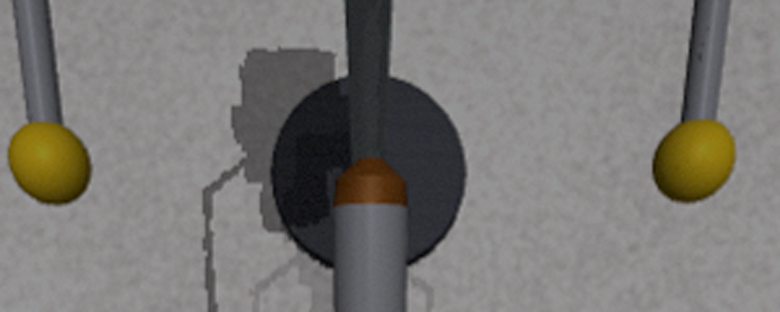

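View pics/o_two.png

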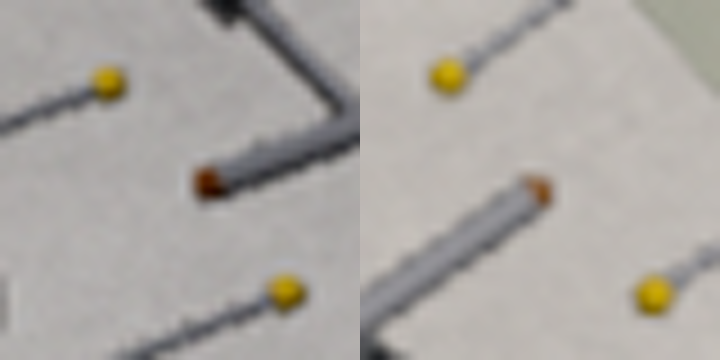

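View pics/o_sidec.png

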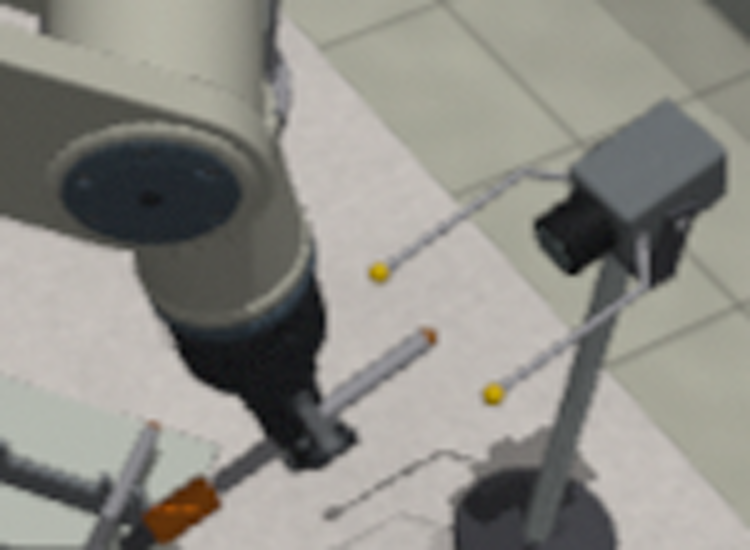

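View pics/o_scenec.png

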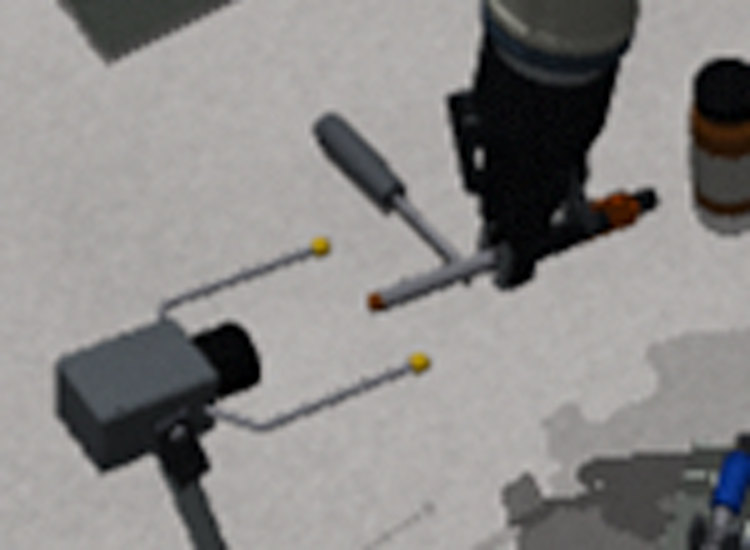

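All three views put the tip's end within about 1 mm of the ball midpoint. I'll check the tilt once more against the fork rods and lens.

Run:
```python
from tgt import *
import cv2
def ang(c,P,Q):
    a=proj(c,[P,Q]);v=a[1]-a[0];return np.degrees(np.arctan2(-v[1],v[0])).round(1)
for yw in (.02,.052,.08):
 for sl in (.2,.25,.295,.35,.4):
  a=np.array([np.cos(sl)*np.cos(yw),np.cos(sl)*np.sin(yw),np.sin(sl)])
  print(yw,sl,[(n,"rodA",ang(d[n],F-.05*yl,F-.05*yl+.06*a),"rodB",ang(d[n],F+.05*yl,F+.05*yl+.06*a),"shaft",ang(d[n],F-.09*a,F)) for n in("scene","side")])
b=cv2.imread("pics/o_scene.png");c=cv2.imread("pics/o_side.png")
f=lambda i,x,y:cv2.resize(i[y:y+50,x:x+65],None,fx=12,fy=12,interpolation=2)
cv2.imwrite("pics/r_s.png",f(b,195,150));cv2.imwrite("pics/r_d.png",f(c,365,160))
```

```text
0.02 0.2 [('scene', 'rodA', np.float64(-158.0), 'rodB', np.float64(-156.2), 'shaft', np.float64(-157.1)), ('side', 'rodA', np.float64(31.3), 'rodB', np.float64(30.6), 'shaft', np.float64(31.0))]
0.02 0.25 [('scene', 'rodA', np.float64(-159.9), 'rodB', np.float64(-157.9), 'shaft', np.float64(-158.9)), ('side', 'rodA', np.float64(32.7), 'rodB', np.float64(32.2), 'shaft', np.float64(32.4))]
0.02 0.295 [('scene', 'rodA', np.float64(-161.6), 'rodB', np.float64(-159.6), 'shaft', np.float64(-160.6)), ('side', 'rodA', np.float64(33.8), 'rodB', np.float64(33.5), 'shaft', np.float64(33.7))]
0.02 0.35 [('scene', 'rodA', np.float64(-163.9), 'rodB', np.float64(-161.7), 'shaft', np.float64(-162.8)), ('side', 'rodA', np.float64(35.3), 'rodB', np.float64(35.2), 'shaft', np.float64(35.2))]
0.02 0.4 [('scene', 'rodA', np.float64(-166.0), 'rodB', np.float64(-163.6), 'shaft', np.float64(-164.8)), ('side', 'rodA', np.float64(36.5), 'rodB', np.float64(36.6), 'shaft', np.float64(36.6))]
0.052 0.2 [('scene', 'rodA', np.float64(-156.4), 'rodB', np.float64(-154.6), 'shaft', np.float64(-155.5)), ('side', 'rodA
[... 1141 characters left out ...]
', np.float64(-156.0)), ('side', 'rodA', np.float64(35.8), 'rodB', np.float64(35.1), 'shaft', np.float64(35.4))]
0.08 0.295 [('scene', 'rodA', np.float64(-158.8), 'rodB', np.float64(-156.6), 'shaft', np.float64(-157.7)), ('side', 'rodA', np.float64(36.9), 'rodB', np.float64(36.4), 'shaft', np.float64(36.6))]
0.08 0.35 [('scene', 'rodA', np.float64(-161.1), 'rodB', np.float64(-158.7), 'shaft', np.float64(-159.9)), ('side', 'rodA', np.float64(38.2), 'rodB', np.float64(38.0), 'shaft', np.float64(38.1))]
0.08 0.4 [('scene', 'rodA', np.float64(-163.3), 'rodB', np.float64(-160.7), 'shaft', np.float64(-162.0)), ('side', 'rodA', np.float64(39.4), 'rodB', np.float64(39.4), 'shaft', np.float64(39.4))]
```

View pics/r_s.png

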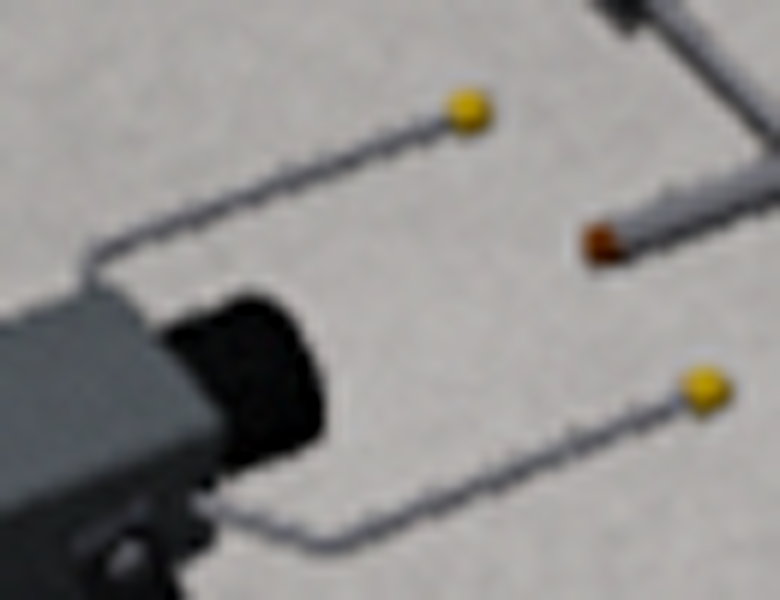

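View pics/r_d.png

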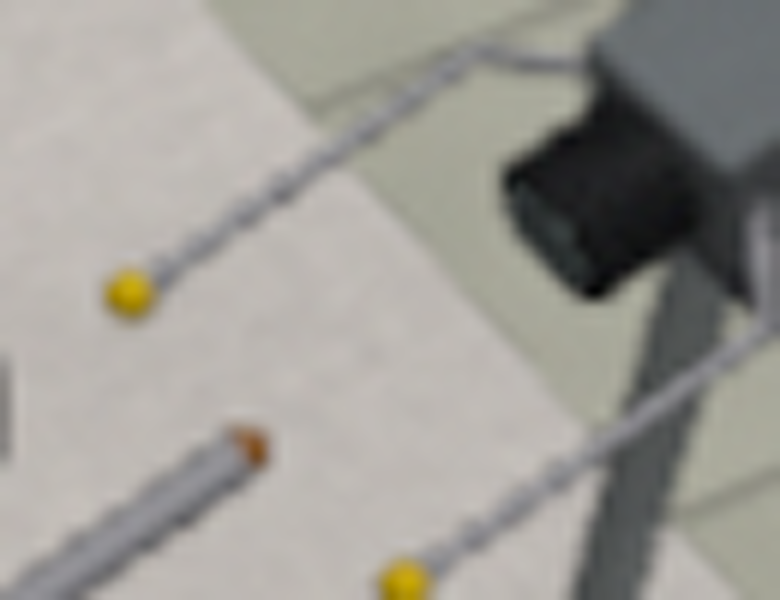

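Run:
```python
from tgt import *
import cv2
b=cv2.imread("pics/o_scene.png");c=cv2.imread("pics/o_side.png")
f=lambda i,x,y:cv2.resize(i[y:y+45,x:x+78],None,fx=10,fy=10,interpolation=2)
cv2.imwrite("pics/q_s.png",f(b,236,138));cv2.imwrite("pics/q_d.png",f(c,316,190))
for n,x,y in(("scene",236,138),("side",316,190)):
  P=[F-k*ax for k in(0,.015,.04,.043,.083,.123,.205)]
  print(n,((proj(d[n],P)-[x,y]+.5)*10-.5).round(0).tolist())
```

```text
scene [[71.0, 326.0], [116.0, 309.0], [190.0, 281.0], [198.0, 278.0], [313.0, 234.0], [423.0, 192.0], [639.0, 110.0]]
side [[704.0, 64.0], [659.0, 95.0], [584.0, 148.0], [575.0, 155.0], [455.0, 240.0], [333.0, 326.0], [82.0, 503.0]]
```

View pics/q_s.png

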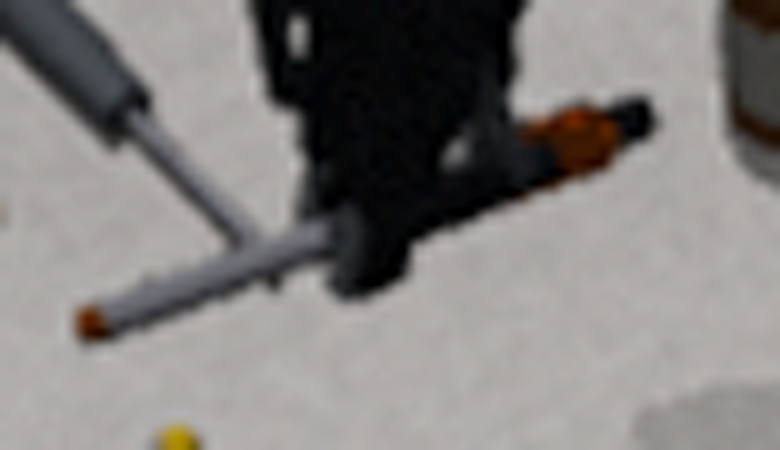

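View pics/q_d.png

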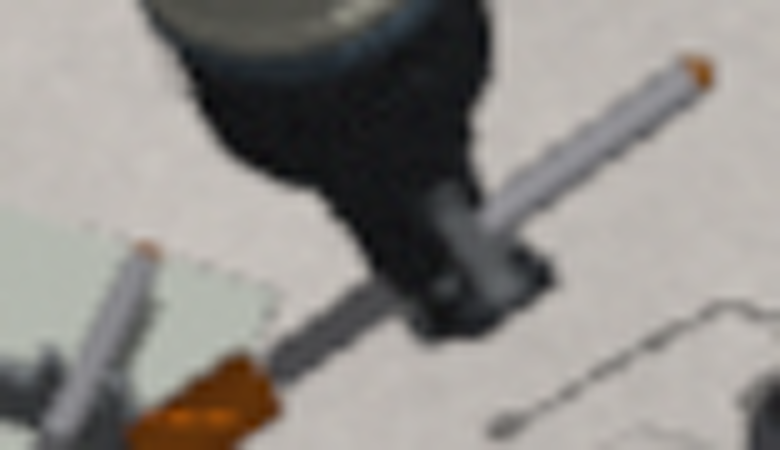

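Combining the estimates, the shaft looks about 0.015 rad steeper than the lens axis (rods 0.274, focus height 0.294, shaft about 0.305). I'm trimming the pitch about the tip.

Call:
jog_arm(rows=[{"tx": -1.4,"ty": 0,"tz": 0,"wx": 0,"wy": 0,"wz": -0.015,"hand": 0},{"tx": -1.4,"ty": 0,"tz": 0,"wx": 0,"wy": 0,"wz": -0.015,"hand": 0},{"tx": -1.4,"ty": 0,"tz": 0,"wx": 0,"wy": 0,"wz": -0.015,"hand": 0},{"tx": -1.4,"ty": 0,"tz": 0,"wx": 0,"wy": 0,"wz": -0.015,"hand": 0},{"tx": -1.4,"ty": 0,"tz": 0,"wx": 0,"wy": 0,"wz": -0.015,"hand": 0}])

```text
t: 10.05
tcp_pos: [0.6053, -0.2387, 0.2602]
tool_rot: [[0.275, 0.96, 0.052], [0.014, 0.05, -0.999], [-0.961, 0.276, 0.0]]
force: [0.5, -0.2, -0.5]
opening: 0.0096
```

```bash
python3 look.py z 0
python3 - <<'E'
import cv2
from bench import arm
print(arm.observe()["joint_velocities"].round(4))
a=cv2.imread("pics/z_wrist.png");a=cv2.resize(a[0:120,180:480],None,fx=2.4,fy=2.4,interpolation=2)
b=cv2.imread("pics/z_scene.png");c=cv2.imread("pics/z_side.png")
f=lambda i,x,y:cv2.resize(i[y:y+30,x:x+40],None,fx=9,fy=9,interpolation=2)
t=cv2.hconcat([f(b,222,155),f(c,366,181)]);cv2.imwrite("pics/z_all.png",cv2.vconcat([a,t]))
E
```

```text
t 10.05 pos [ 0.6053 -0.2387  0.2602] F [ 0.5 -0.2 -0.5] open 0.0096 q [-0.447  0.247  1.745  0.168  0.91   0.984]
shift mm [1.9 0.5 0.8]
turn [0.0004 0.0001 0.0157]
pred tip [ 0.6913 -0.2342  0.3046] F [ 0.6916 -0.2351  0.3043] axis err deg 0.9
wrist tip,F,ballA,ballB [[322.3, 64.9], [324.4, 64.5], [446.7, 64.5], [202.1, 64.6]]
scene tip,F,ballA,ballB [[242.9, 170.3], [242.7, 170.2], [233.0, 158.8], [252.7, 182.0]]
side tip,F,ballA,ballB [[385.7, 195.7], [386.0, 195.9], [397.6, 208.4], [374.9, 184.1]]
[ 0.0009 -0.0006  0.0003  0.0004 -0.      0.0019]
```

View pics/z_all.png

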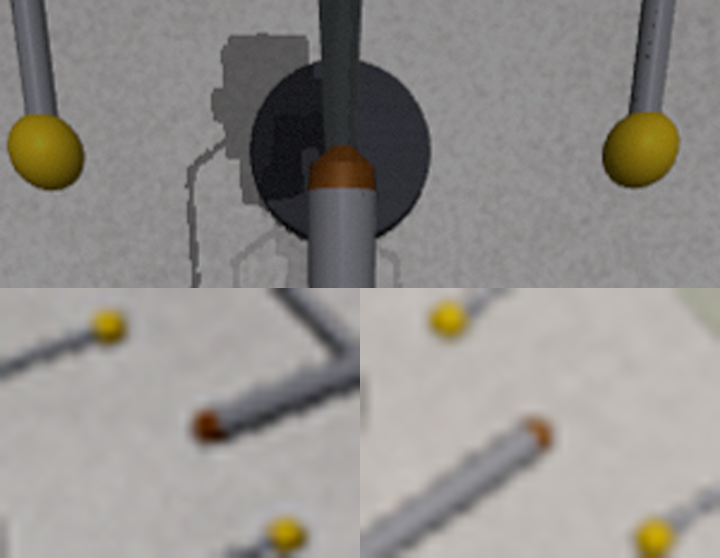

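View pics/z_scene.png

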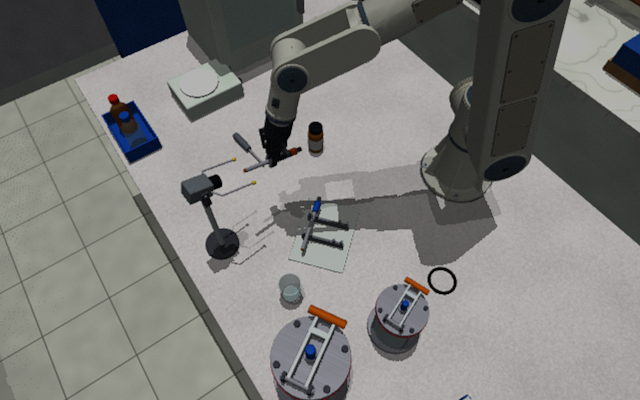

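The final pictures show the tip midway between the balls in every view. In the wrist crop the balls are at u 46 and 641 (midpoint 343.5), and the tip is at (343,146) against a ball row of about 151. The small reactor's clamp is down at (415,286), the spare is in the tray, and nothing else has moved. I'm handing in.

```bash
python3 -c "
from bench import arm
print(arm.close_job())"
```

```text
the job is handed in; nothing more can be done
None
```

The clamp is down and the used probe is held at the inspection camera; I handed the job in at about 10 s of the 45 s. No verdict was reported.

- **Clamp:** I pushed the small reactor's clamp down to its stop. The force rose to about 23 N with the fingertip at 205 mm, the expected level, and the side view matched the fully-down prediction to about 1 px.
- **Probe:** I lifted the orange-head probe out of the tray and moved it in between the yellow balls along the lens axis. It is held with a 70 N grip, and the arm is at rest.
- **Tip position:** At the end, all three cameras put the tip within about 1 mm of the midpoint between the balls.
- **Shaft angle:** The estimates of the lens slope disagreed slightly: about 0.27 rad from the fork rods and 0.29 rad from the focus height. I set the gripper to 0.28 rad, so the shaft should be within about 1 to 2° of the axis. For the sideways angle, the wrist view and the ball line agree. The fork rods suggested about 0.02 rad more, and I left that uncorrected.
- **Everything else:** The spare probe, camera, bottles and other items look unmoved in the last picture.

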